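# Set the pipe wrench to the tube mark

### The arm

A 6-joint arm with a two-finger parallel gripper is mounted at the origin on the work surface. World frame = base frame: x ahead of the robot, y to its left, z up, the work surface at z = 0. Lengths are in mm, angles in rad, forces in N, time in s.
With the tool pointing down it reaches from about 250 to 775 mm from the base axis. Payload 4 kg.
Tool frame: the origin (TCP) lies at the very end of the fingers, on their centre line; the grasp point (between the pads) lies 19 mm behind it; z points along the fingers, y is the line along which they close (so a half turn about z gives the same grasp; the last joint's range is limited). The gripper opens to 94 mm and grips with 3 to 60 N. Pads are 16 mm wide; open, the fingers measure 119 mm over their backs; the gripper's body (75 mm by 177 mm) begins 78 mm behind the grasp point.
Start: joints at [1.029, 0.087, 1.371, -0, 1.684, -0.103], TCP at [233.681, 497.909, 205.506] pointing down, gripper open.
Joint ranges: [-3.1, 3.1], [-0.76, 2.03], [0.27, 2.55], [-1.08, 4.22], [0.17, 2.65], [-2.57, 2.57]. Speed limits (rad/s): [2.79, 2.79, 3.14, 3.14, 3.14, 3.14].

### API

Orientations are given as a rotation vector (axis times angle).
In Python, from bench import r, viewer gives the robot as it stands.
- The arm moves only by the tool apply_moves, never from a script. Its argument "plan" is a list of rows, each a list of 2 entries, a list of its own where there are three numbers: the shift along the tool's x, y, z in mm, then the turn, a rotation vector about the tool's x, y, z in degrees. In form: [[[tx, ty, tz], [ax, ay, az]], ...]. A call has 1 to 8 rows; each row is the pose to reach, as a shift and turn from the pose commanded when the call began, along the tool's axes at that moment; what a row does not reach only later rows make up. A row lasts 1/12 s, in which the tool goes at most 41.7 mm and 7.16 degrees, less where a joint would pass 70% of its speed; a pose out of reach is approached as far as the arm can. A call with a gripper value outside its range is refused whole. "hand" is the closure, from 0 (fully open) to 1 (shut), set as the call begins (left out, the last holds). The fingers move at their own pace and stop on an object; the grip force is fixed at half the most. Time passes only in rows, so rows that repeat a pose let the fingers close. It gives the time, the measured TCP pose, the force, the opening and the grip force at its end, in the units of the state.
- r.observe(): the state, without advancing time (a new reading comes with each control period).
- viewer.capture(name): name is "scene" or "top" or "wrist"; returns (picture, depth): 420x560x3 uint8, red, green, blue; 420x560 float32, mm along the optical axis (not along the pixel's ray), 0 where there is no reading.
- viewer.get_calibration(name): a dict with "fovy" (degrees; the focal length in pixels is half the picture's height over the tangent of half this angle, whatever the lens; pixels are square), "cx", "cy" (the principal point, pixels), "k1" (the pictures are not rectified: a ray, as slopes to the right and down, at radius r is drawn at 1 + k1 r^2 times it, then the intrinsics apply), "view" (4x4, takes a point from world to camera coordinates); the wrist camera has in their place "T_tool_cam" (4x4, takes a point from camera to tool coordinates, whose origin is the TCP and whose axes are the flange's). Camera axes: x right, y up, looking along -z (the intrinsics and any distortion apply to the point x, -y, -z); pixel columns grow to the right and rows downward; lengths in mm; the calibration is good to about 2 mm. A picture is of the moment at which its call begins: read the wrist's pose just before it. get_calibration takes no time and is no camera call.
- r.close_job(): hands the job in; it is judged then, once.
The state is a dict: "clock": time; "joint_positions": joint angles; "joint_velocities": joint speeds; "joint_torque": joint torques, N m; "tool_pos": TCP position; "eef_rot": TCP orientation; "contact_force": force on the tool from outside, world axes, zero at the start; "torque": the same for the moment, N m; "finger_gap": finger opening in mm; "finger_force": force on a finger pad.
Only numpy, scipy, OpenCV 4.12 (cv2) and the standard library are available. Lean on these libraries where they do the work, as an engineer would, in place of code of your own. Each camera call takes 0.05 s, during which the arm holds its last target. There are 200 camera calls.

### The job

The big pipe wrench clamped in the bench vice is open too wide for our tube. With a fingertip, roll its knurled adjusting nut to close the jaw to the tube mark: the one line that runs right across the jaw's shank should end up level with the edge of the collar that the shank slides into. Touch only the nut: do not push the hook jaw along, leave the things lying around where they are, and take the hand away when it is set.

Things in the scene. Friction and masses are not known exactly. Their poses are not given: they have to be found in the camera images.
- vise: blue bench vice, bolted down; its 125 mm jaws grip the wrench's handle, jaw tops 163 mm above the bench. Origin: at bench level midway between the jaws; x along its screw, away from the tommy bar (-x is the robot's side); y along its jaws, z up.
- pipe_wrench: 620 mm pipe wrench, aluminium handle and head, held level and rigid. Origin: middle of the knurled nut, 150 mm above the bench; axes as the vice's: y along the nut's axis and the shank towards the handle's end, -y to the jaws. Handle (38 mm wide) parallel to y at x = -46 mm. Head beside the nut: from x = -27 mm, top 14 mm above the origin. Nothing stands above the nut.
- nut: knurled steel adjusting nut: wheel 44 mm in diameter, 24 mm long, level axis along the wrench's y; origin in its middle, top 172 mm above the bench; its x and z axes turn with it. Friction about 0.035 N m; stays where left. Rolling its top to the wrench's -x side (tommy bar side) closes the jaw, to +x opens it. One turn moves the jaw 8 mm: 17 mm at the rim per mm of jaw.
- hook_jaw: steel hook jaw; its shank (22 mm wide, 24 mm thick) slides along the wrench's y through collar and nut, +y to close, driven by the nut only. Black scale lines every 10 mm on its top face, all short (7 mm) but the tube mark, which runs right across. Axes as the wrench's; its origin meets the wrench's when the tube mark is at the collar's edge.
- tube_mark (a point): middle of the tube mark (full-width black line, 2.4 mm broad) on the top face of the jaw's shank, 162 mm above the bench. At the start 4 to 12 mm outside the collar, on the jaw side. With the mark at the collar's edge the jaws are 50 mm apart.
- collar_edge (a point): middle of the collar's edge on the jaw side, where the shank goes in, at the height of the shank's top face; axes as the wrench's, 40 mm along -y from the nut's middle. The collar is 60 mm wide in x, 26 mm long in y; its top is 164 mm above the bench, 8 mm below the nut's top. Set right, the tube mark lies here.
- tube_offcut: upright aluminium tube offcut, 48 mm diameter, 100 mm tall; not part of the job. Origin: centre of its underside.
- half_coupler: aluminium half coupler (tube clamp) lying on its side, about 110 x 75 x 30 mm; not part of the job. Origin: in its middle at bench level.
- tape_roll: grey roll of tape lying flat, 112 mm diameter, 48 mm tall; not part of the job. Origin: centre of its underside.
- spray_can: white spray can standing, 52 mm diameter, 150 mm tall; not part of the job. Origin: centre of its underside.
- spanner: steel open-ended spanner lying flat, 190 mm long; not part of the job. Origin: centre of its underside.
- cone_coupler: aluminium conical truss coupler standing, 49 mm diameter, 85 mm tall; not part of the job. Origin: centre of its underside.
- shackle: steel bow shackle lying flat, about 75 x 75 x 19 mm; not part of the job. Origin: in its middle at bench level.

How it is judged (in metres and radians):
On the way:
1. a fingertip is on the knurled nut while the tube mark is still outside the collar (contact force between the fingers and nut above 0.5 N and y of tube_mark in the frame of collar_edge below -0.0025 m), for 0.1 s.
At the end, for the whole second after the job is handed in: The tube mark lies within 2 mm of the collar's edge, nut and jaw are at rest, and nothing else has been moved more than 20 mm (y of tube_mark in the frame of collar_edge between -0.002 and 0.002 m and linear speed of hook_jaw below 0.003 m/s and angular speed of nut below 0.1 rad/s and not (distance of any of tube_offcut, half_coupler, tape_roll, spray_can, spanner, cone_coupler, shackle from where it was at the start of the episode above 0.02 m)); the robot touches nothing.
It fails at once if the hook jaw is pushed directly (over 4 N) instead of being driven by the nut (contact force between any of the fingers, the arm and hook_jaw above 4 N).
It fails at once if something lying on the bench is lifted or moved more than 20 mm (distance of any of tube_offcut, half_coupler, tape_roll, spray_can, spanner, cone_coupler, shackle from where it was at the start of the episode above 0.02 m).
It also fails if it takes over 72 s, if anything falls off the work surface, if the arm or the gripper's body presses on something with over 40 N, if the wrist force passes 120 N, or if a joint passes its speed limit or range.

## Working session

There is one attempt and no reset: what is moved stays moved. The work goes in short steps, Python scripts to look and compute and a tool call to move; the robot and the scene stay as the last step left them, time stands still between calls to the robot, and variables do not carry over. Pictures are saved under pics/ and viewed, at most 10 in all, crops included, and the job is handed in when it is done.

Besides the shell and the picture viewer there is one more tool, called after "Call:" by a JSON object that holds its "method" and its "body", one argument or row to a line. apply_moves: Moves the arm, as the interface text tells. Its arguments: {"type":"object","properties":{"plan":{"type":"array","items":{"type":"array"}},"hand":{"type":"number"}},"required":["plan"]}

```bash
mkdir -p pics; cat > h.py <<'E'
import numpy as np, cv2
from scipy.spatial.transform import Rotation as R
from bench import r, viewer
def cam(name):
    c=viewer.get_calibration(name); f=210/np.tan(np.radians(c["fovy"])/2)
    if "view" in c: M=np.linalg.inv(np.array(c["view"]))
    else:
        s=r.observe(); T=np.eye(4); T[:3,:3]=R.from_rotvec(s["eef_rot"]).as_matrix(); T[:3,3]=s["tool_pos"]
        M=T@np.array(c["T_tool_cam"])
    return c,f,M
def ray(C,u,v):
    c,f,M=C; d=np.array([(u-c["cx"])/f,(v-c["cy"])/f]); s=d.copy()
    for _ in range(20): s=d/(1+c["k1"]*(s@s))
    return M[:3,3], M[:3,:3]@np.array([s[0],-s[1],-1])
def onz(C,u,v,z):
    o,d=ray(C,u,v); return o+d*(z-o[2])/d[2]
def proj(C,p):
    c,f,M=C; q=np.linalg.inv(M)@np.append(p,1); s=np.array([q[0],-q[1]])/-q[2]; s=s*(1+c["k1"]*(s@s))
    return s*f+[c["cx"],c["cy"]]
def shot(name,fn):
    C=cam(name); im,d=viewer.capture(name); cv2.imwrite("pics/"+fn,im[:,:,::-1]); np.save("pics/"+fn[:-4],d); return C,im,d
E
python3 - <<'E'
from h import *
s=r.observe(); print(s)
for n in ("top","scene","wrist"):
    C,im,d=shot(n,n+"0.png"); print(n,C[0]["fovy"],C[0]["k1"],np.round(C[2],2).tolist())
a=[cv2.imread(f"pics/{n}0.png") for n in("top","wrist")]
cv2.imwrite("pics/tw.png",cv2.resize(np.vstack(a),None,fx=.71,fy=.71,interpolation=cv2.INTER_AREA))
E
```

```text
{'clock': 0.0, 'joint_positions': array([ 1.02889213e+00,  8.79478238e-02,  1.37222456e+00, -5.11455247e-07,
        1.68359374e+00, -1.03117936e-01]), 'joint_velocities': array([-0.00074214, -0.00130548, -0.00019961,  0.0009549 ,  0.00017198,
        0.00015938]), 'joint_torque': array([ 1.83448428e-03, -3.40162146e+01, -3.02440774e+01,  7.19702756e-02,
        3.26867716e-02, -1.84939504e-04]), 'tool_pos': array([233.39613425, 497.42655736, 204.32316253]), 'eef_rot': array([-0.68357777, -3.06561421,  0.0032376 ]), 'contact_force': array([-0.1298009 , -0.25838709, -0.16480872]), 'torque': array([0.0105672 , 0.01113575, 0.02482515]), 'finger_force': 0.0, 'finger_gap': 94.09864177517191}
top 52.280745334861976 -0.13191726617076216 [[-0.02, 1.0, -0.09, 472.27], [-1.0, -0.02, -0.03, -14.75], [-0.03, 0.09, 1.0, 1040.83], [0.0, 0.0, 0.0, 1.0]]
scene 53.23188277627977 -0.05988664472906328 [[0.24, -0.54, 0.81, 1374.64], [0.97, 0.14, -0.2, -207.02], [-0.01, 0.83, 0.55, 686.9], [0.0, 0.0, 0.0, 1.0]]
wrist 68.38418859966225 -0.023664259577350036 [[0.42, -0.87, -0.24, 162.54], [0.91, 0.41, 0.12, 531.39], [-0.0, -0.27, 0.96, 383.46], [0.0, 0.0, 0.0, 1.0]]
```

View pics/top0.png

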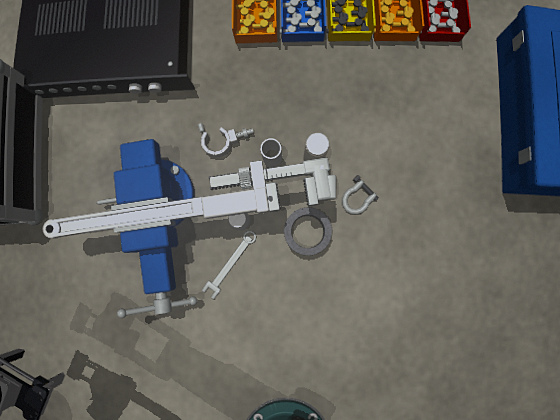

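View pics/scene0.png

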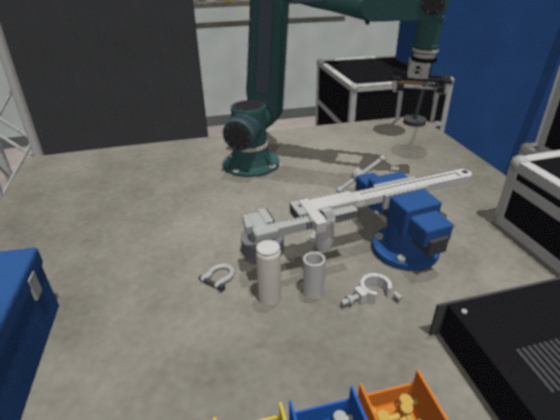

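The top view shows the vice at about (150,215), with the handle running (50,229) to (280,203). The nut is near (244,178), the collar near (258,180), and the shank lines near (285,172). I'll zoom in on that area.

```bash
python3 - <<'E'
from h import *
im=cv2.imread("pics/top0.png")[140:225,195:345]
cv2.imwrite("pics/c1.png",cv2.resize(im,None,fx=5,fy=5,interpolation=cv2.INTER_CUBIC))
C=cam("top")
h=[onz(C,50,229,164),onz(C,278,203,164)]
print(h, np.degrees(np.arctan2(*(h[1]-h[0])[1::-1])), onz(C,244,178,172))
E
```

```text
[array([516.87775493, 502.31034485, 164.        ]), array([564.00193222,   6.76344031, 164.        ])] -84.567776588275 [616.25361543  75.82716205 172.        ]
```

View pics/c1.png

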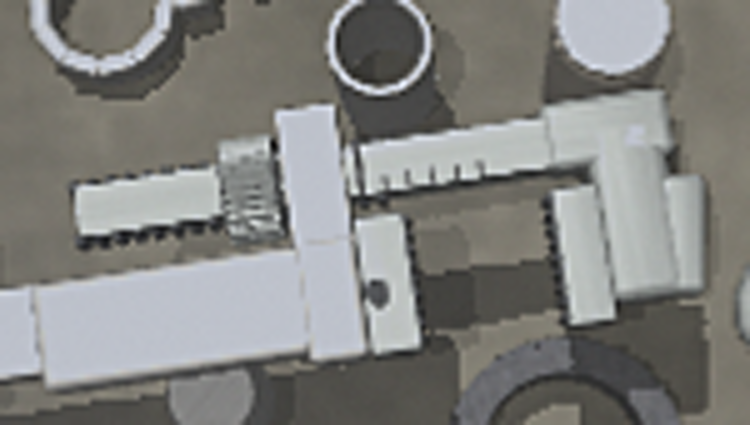

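The crop shows the nut at crop (250,190). The collar's jaw-side edge is at about x=345 and the full-width mark at about x=357, so the mark is roughly 5 mm out. The wrench is yawed about +5.4°. I'll move the wrist camera above the collar edge, with the fingers shut and their closing line along the wrench's x.

Call:
{"method": "apply_moves", "body": {
  "plan": [
    [[-587,-323,-30],[0,0,59.4]],
    [[-587,-323,-30],[0,0,59.4]],
    [[-587,-323,-30],[0,0,59.4]],
    [[-587,-323,-30],[0,0,59.4]],
    [[-587,-323,-30],[0,0,59.4]],
    [[-587,-323,-30],[0,0,59.4]],
    [[-587,-323,-30],[0,0,59.4]],
    [[-587,-323,-30],[0,0,59.4]]
  ],
  "hand": 1
}}

```text
clock: 0.82
tool_pos: [430.1, 226.8, 220.3]
eef_rot: [-2.077, -2.357, -0.0]
contact_force: [0.7, 0.2, 0.5]
finger_gap: 44.2
finger_force: 0.0
```

```bash
cat >> h.py <<'E'
def delta(p,yaw=5.4):
    "shift and turn in tool axes to TCP p, pointing down, tool y at yaw deg"
    s=r.observe(); Q=R.from_rotvec(s["eef_rot"]).as_matrix(); a=np.radians(yaw)
    y=np.array([np.cos(a),np.sin(a),0]); z=np.array([0,0,-1.]); T=np.c_[np.cross(y,z),y,z]
    print("t",s["clock"],"tcp",np.round(s["tool_pos"],1),"F",np.round(s["contact_force"],1))
    print("shift",np.round(Q.T@(np.array(p)-s["tool_pos"]),1),"turn",np.round(np.degrees(R.from_matrix(Q.T@T).as_rotvec()),2))
E
python3 -c "
from h import *
delta([628,-44,235])"
```

```text
t 0.8167 tcp [430.1 226.8 220.3] F [0.7 0.2 0.5]
shift [-293.5  162.3  -14.7] turn [-0.   -0.01  1.82]
```

Call:
{"method": "apply_moves", "body": {
  "plan": [
    [[-293,162,-15],[0,0,1.8]],
    [[-293,162,-15],[0,0,1.8]],
    [[-293,162,-15],[0,0,1.8]],
    [[-293,162,-15],[0,0,1.8]],
    [[-293,162,-15],[0,0,1.8]],
    [[-293,162,-15],[0,0,1.8]],
    [[-293,162,-15],[0,0,1.8]],
    [[-293,162,-15],[0,0,1.8]]
  ]
}}

```text
clock: 1.48
tool_pos: [628.4, -40.9, 234.9]
eef_rot: [-2.107, -2.329, 0.0]
contact_force: [0.4, 0.7, -0.4]
finger_gap: 0.6
finger_force: 0.0
```

Call:
{"method": "apply_moves", "body": {
  "plan": [
    [[-14,8,0],[0,0,0]],
    [[-14,8,0],[0,0,0]],
    [[-14,8,0],[0,0,0]],
    [[-14,8,0],[0,0,0]],
    [[-14,8,0],[0,0,0]]
  ]
}}

```text
clock: 1.9
tool_pos: [636.4, -50.7, 235.6]
eef_rot: [-2.105, -2.332, -0.001]
contact_force: [-0.0, 0.8, -0.1]
finger_gap: 0.7
finger_force: 0.0
```

```bash
python3 - <<'E'
from h import *
delta([628,-44,235])
C,im,d=shot("wrist","w1.png")
print(proj(C,[621,35,162]),proj(C,[617,75,172]),proj(C,C[2][:3,3]*0+r.observe()["tool_pos"]))
E
```

```text
t 1.9 tcp [636.4 -50.7 235.6] F [-0.   0.8 -0.1]
shift [ 7.5 -7.7  0.6] turn [ 0.01 -0.03  0.46]
[278.10963401 113.26317287] [277.56698807  54.4717765 ] [286.33227606 254.36124144]
```

View pics/w1.png

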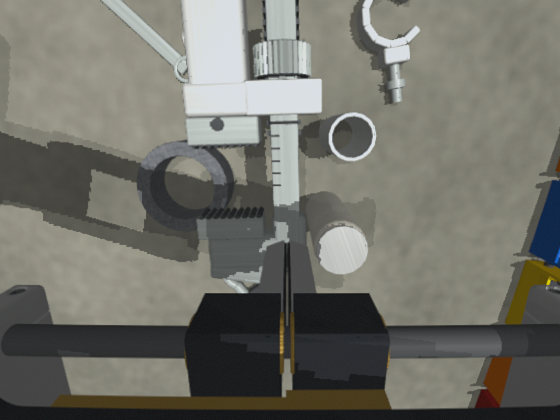

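The wrist view shows the nut at about (282,58). The collar's jaw-side edge is at about row 114 and the full-width mark at about row 121, on columns 273–298. Now for exact values.

```bash
cat >> h.py <<'E'
def prof(im,C,c0,c1,r0,r1):
    g=im.astype(float).mean(2)
    for v in range(r0,r1): print(v,np.round(g[v,c0:c1].mean(),0),end=" | ")
    print()
E
python3 - <<'E'
from h import *
r_=r.observe(); C=cam("wrist"); im=cv2.imread("pics/w1.png"); d=np.load("pics/w1.npy")
prof(im,C,284,296,108,130)
g=im.astype(int).mean(2).astype(int)
print(g[118,262:306]); print(g[58,245:318]); print(g[30:84,282])
print(np.round(d[58,245:318:3]))
a=np.array([1*np.cos(np.radians(5.4)),np.sin(np.radians(5.4))]);b=np.array([-a[1],a[0]])
for n,u,v,z in (("edge",290,114,164),("edge162",290,114,162),("mark",290,121.5,162),("nutL",253,58,150),("nutR",311,58,150),("nuttop",282,41,172),("nutbot",282,77,172),("shank0",273,140,162),("shank1",299,140,162),("shankfar0",273,190,162),("shankfar1",299,190,162),("colL",186,114,164),("colR",322,114,164)):
    p=onz(C,u,v,z)[:2]; print(n,np.round(p,1),np.round([p@a,p@b],1))
E
```

```text
108 223.0 | 109 223.0 | 110 223.0 | 111 224.0 | 112 215.0 | 113 175.0 | 114 165.0 | 115 187.0 | 116 195.0 | 117 195.0 | 118 195.0 | 119 194.0 | 120 159.0 | 121 97.0 | 122 67.0 | 123 104.0 | 124 163.0 | 125 190.0 | 126 194.0 | 127 194.0 | 128 194.0 | 129 194.0 | 
[ 67  65  65  66  64  64  63  73 147 179 186 187 188 189 187 187 189 192
 197 194 190 188 186 188 189 191 194 195 194 196 199 199 203 201 194 153
 123 118 118 118 115 115 113 115]
[147 119 104  95  77  67  66  68  94 137 158 168 141 122 176 202 202 185
 208 222 223 168 104 150 184 191 189 140 124 164 178 176 153 132 133 158
 166 164 154 148 148 149 150 157 162 164 163 139 144 173 179 177 148 151
 204 214 211 197 217 220 220 198 186 184 177 163 138 135 136 138 137 136
 136]
[182 183 183 183 183 184 183 183 163 134 144 159 160 159 159 160 158 159
 160 161 162 162 163 162 162 162 162 164 164 166 165 165 164 164 165 165
 165 165 166 165 166 166 160 101  59  68 135 159 151 149 214 224 223 222]
[232. 248. 379. 236. 230. 228. 225. 227. 223. 224. 222. 221. 222. 222.
 222. 223. 224. 224. 227. 229. 229. 233. 379. 377. 377.]
edge [630.3  35.4] [630.9 -24.1]
edge162 [630.3  35.5] [630.9 -24. ]
mark [630.9  29.8] [631.  -29.7]
nutL [597.   74.9] [601.4  18.3]
nutR [642.3  79.6] [647.   18.8]
nuttop [619.3  84.2] [624.5  25.5]
nutbot [621.7  60.4] [624.6   1.6]
shank0 [618.9  14.3] [617.5 -44. ]
shank1 [639.6  16.4] [638.3 -43.8]
shankfar0 [622.7 -26.3] [617.5 -84.8]
shankfar1 [644.3 -24.1] [639.1 -84.6]
colL [549.8  27.2] [549.9 -24.7]
colR [655.  38.] [655.7 -23.8]
```

Mark gap is about 6–7 mm, which is about 110 mm of rim. The nut centre is near (621.7, 74.8). I'll go above its +x side.

```bash
python3 -c "
from h import *
delta([632.7,75.9,185])"
```

```text
t 1.95 tcp [636.5 -50.6 235.8] F [0.5 0.1 0.2]
shift [126.2   9.2  50.9] turn [ 0.03 -0.01  0.48]
```

Call:
{"method": "apply_moves", "body": {
  "plan": [
    [[126,9,20],[0,0,0.5]],
    [[126,9,20],[0,0,0.5]],
    [[126,9,20],[0,0,0.5]],
    [[126,9,30],[0,0,0.5]],
    [[126,9,50],[0,0,0.5]],
    [[126,9,50],[0,0,0.5]],
    [[126,9,52],[0,0,0.5]],
    [[126,9,52],[0,0,0.5]]
  ]
}}

```text
clock: 2.62
tool_pos: [633.2, 74.1, 183.9]
eef_rot: [2.117, 2.321, 0.001]
contact_force: [-0.1, -1.0, -0.7]
finger_gap: 0.3
finger_force: 0.0
```

Call:
{"method": "apply_moves", "body": {
  "plan": [
    [[0,0,4],[0,0,0]],
    [[0,0,7],[0,0,0]],
    [[0,0,9],[0,0,0]],
    [[0,0,10],[0,0,0]],
    [[0,0,10],[0,0,0]],
    [[0,0,10],[0,0,0]]
  ]
}}

```text
clock: 3.12
tool_pos: [633.4, 73.9, 173.3]
eef_rot: [-2.117, -2.321, -0.0]
contact_force: [0.0, -0.9, 0.2]
finger_gap: 0.4
finger_force: 0.0
```

Call:
{"method": "apply_moves", "body": {
  "plan": [
    [[0,0,1],[0,0,0]],
    [[0,0,2],[0,0,0]],
    [[0,0,2],[0,0,0]],
    [[0,0,2],[0,0,0]]
  ]
}}

```text
clock: 3.45
tool_pos: [633.3, 74.1, 171.2]
eef_rot: [-2.117, -2.321, 0.0]
contact_force: [-0.3, 0.5, -0.0]
finger_gap: 0.3
finger_force: 0.0
```

Call:
{"method": "apply_moves", "body": {
  "plan": [
    [[0,0,1],[0,0,0]],
    [[0,0,1],[0,0,0]],
    [[0,0,1],[0,0,0]]
  ]
}}

```text
clock: 3.7
tool_pos: [633.3, 74.1, 170.2]
eef_rot: [-2.117, -2.321, 0.0]
contact_force: [-0.3, 0.4, -0.8]
finger_gap: 0.2
finger_force: 0.0
```

Call:
{"method": "apply_moves", "body": {
  "plan": [
    [[0,-2,0],[0,0,0]],
    [[0,-4,0],[0,0,0]],
    [[0,-5,0],[0,0,0]],
    [[0,-5,0],[0,0,0]]
  ]
}}

```text
clock: 4.03
tool_pos: [628.9, 73.7, 171.3]
eef_rot: [2.116, 2.32, 0.003]
contact_force: [2.7, 0.4, 2.3]
finger_gap: 0.4
finger_force: 1.2
```

Contact made with a gentle force. I'll stroke towards -x and watch the forces.

Call:
{"method": "apply_moves", "body": {
  "plan": [
    [[0,-3,0.5],[0,0,0]],
    [[0,-6,1],[0,0,0]],
    [[0,-9,1],[0,0,0]],
    [[0,-12,1],[0,0,0]],
    [[0,-12,1],[0,0,0]]
  ]
}}

```text
clock: 4.45
tool_pos: [617.1, 72.2, 172.1]
eef_rot: [2.115, 2.318, 0.004]
contact_force: [1.3, -1.2, 8.6]
finger_gap: 0.6
finger_force: 3.6
```

Call:
{"method": "apply_moves", "body": {
  "plan": [
    [[0,-4,0],[0,0,0]],
    [[0,-8,0],[0,0,0]],
    [[0,-8,-8],[0,0,0]],
    [[0,20,-8],[0,0,0]],
    [[0,20,-8],[0,0,0]],
    [[0,15,0],[0,0,0]],
    [[0,13,0],[0,0,0]],
    [[0,9,0],[0,0,0]]
  ]
}}

```text
clock: 5.12
tool_pos: [627.7, 73.4, 171.4]
eef_rot: [2.114, 2.317, 0.008]
contact_force: [4.1, 0.1, 6.8]
finger_gap: 0.5
finger_force: 3.7
```

Call:
{"method": "apply_moves", "body": {
  "plan": [
    [[0,-4,0.3],[0,0,0]],
    [[0,-8,0.3],[0,0,0]],
    [[0,-12,0.3],[0,0,0]],
    [[0,-16,0.3],[0,0,0]],
    [[0,-18,0.3],[0,0,0]],
    [[0,-18,-8],[0,0,0]],
    [[0,-18,-8],[0,0,0]],
    [[0,-18,-8],[0,0,0]]
  ]
}}

```text
clock: 5.78
tool_pos: [607.4, 71.9, 177.4]
eef_rot: [-2.117, -2.321, -0.0]
contact_force: [-0.6, 0.7, -0.3]
finger_gap: 0.3
finger_force: 0.0
```

```bash
python3 - <<'E'
from h import *
delta([0,0,0])
C,im,d=shot("top","t2.png"); C,im,d=shot("wrist","w2.png")
print(proj(C,[630.9,35,162]))
a=cv2.imread("pics/w2.png")
cv2.imwrite("pics/w2c.png",cv2.resize(a[130:330,180:400],None,fx=3,fy=3,interpolation=cv2.INTER_CUBIC)[:600])
E
```

```text
t 5.7833 tcp [607.4  71.9 177.4] F [-0.6  0.7 -0.3]
shift [ -15.8 -611.4  177.5] turn [-0.01 -0.02 -0.13]
[314.60609655 296.29510938]
```

View pics/w2c.png

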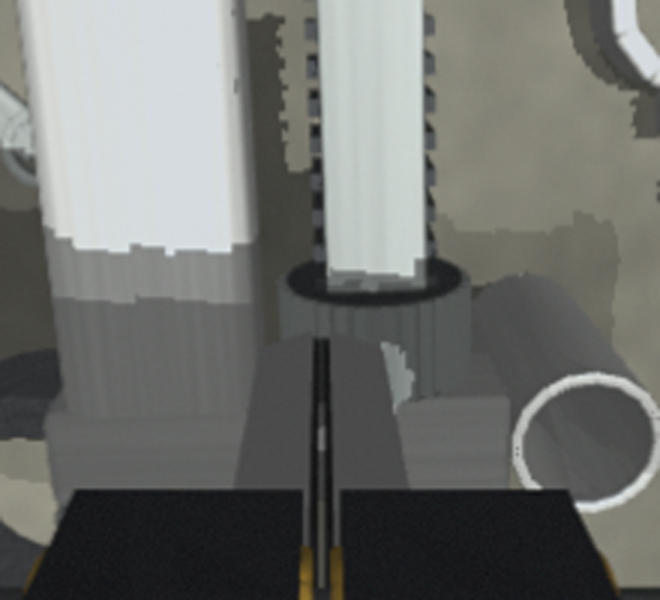

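The tip sits over the nut, about 13 mm past its axis. Two more strokes, then I'll look from above.

Call:
{"method": "apply_moves", "body": {
  "plan": [
    [[0,26,0],[0,0,0]],
    [[0,26,4],[0,0,0]],
    [[0,24,8],[0,0,0]],
    [[0,20,8.3],[0,0,0]],
    [[0,16,8.3],[0,0,0]],
    [[0,12,8.3],[0,0,0]],
    [[0,8,8.3],[0,0,0]],
    [[0,4,8.3],[0,0,0]]
  ]
}}

```text
clock: 6.55
tool_pos: [612.3, 71.5, 171.6]
eef_rot: [2.114, 2.317, 0.005]
contact_force: [1.0, -1.2, 2.4]
finger_gap: 0.8
finger_force: 1.1
```

Call:
{"method": "apply_moves", "body": {
  "plan": [
    [[0,-4,0],[0,0,0]],
    [[0,-4,-8.3],[0,0,0]],
    [[0,22,-8.3],[0,0,0]],
    [[0,22,-4],[0,0,0]],
    [[0,20,0],[0,0,0]],
    [[0,16,0],[0,0,0]],
    [[0,12,0],[0,0,0]],
    [[0,8,0],[0,0,0]]
  ]
}}

```text
clock: 7.22
tool_pos: [621.1, 72.6, 172.2]
eef_rot: [2.113, 2.317, 0.008]
contact_force: [3.0, -1.3, 7.8]
finger_gap: 0.5
finger_force: 3.6
```

Call:
{"method": "apply_moves", "body": {
  "plan": [
    [[0,-4,0],[0,0,0]],
    [[0,-8,0],[0,0,0]],
    [[0,-12,0],[0,0,0]],
    [[0,-12,-30],[0,0,0]],
    [[-40,10,-60],[0,0,0]],
    [[-80,16,-60],[0,0,0]],
    [[-120,16,-60],[0,0,0]],
    [[-125,16,-60],[0,0,0]]
  ]
}}

```text
clock: 7.88
tool_pos: [646.5, -55.2, 228.2]
eef_rot: [2.122, 2.316, -0.005]
contact_force: [0.3, 0.3, -0.6]
finger_gap: 0.5
finger_force: 0.0
```

Call:
{"method": "apply_moves", "body": {
  "plan": [
    [[0,0,0],[0,0,0]],
    [[0,0,0],[0,0,0]]
  ]
}}

```text
clock: 8.05
tool_pos: [645.8, -50.0, 227.5]
eef_rot: [-2.116, -2.317, 0.001]
contact_force: [-0.8, -0.0, -0.6]
finger_gap: 0.5
finger_force: 0.0
```

```bash
cat >> h.py <<'E'
def gap(fn):
    delta([632.7,75.9,185])
    C,im,d=shot("wrist",fn); g=im.astype(float).mean(2)
    u,v=proj(C,[630.5,35.5,162]); u=int(round(u)); v=int(round(v)); print("expect",u,v)
    for q in range(v-10,v+20): print(q,int(g[q,u-4:u+8].mean()),end=" | ")
    b=np.array([-np.sin(np.radians(5.4)),np.cos(np.radians(5.4))])
    print("\ncam b",C[2][:2,3]@b, [(q,round(float(onz(C,u,q,162)[:2]@b),1)) for q in range(v-8,v+18,3)])
E
python3 -c "
from h import *
gap('w3.png')"
```

```text
t 8.05 tcp [645.8 -50.  227.5] F [-0.8 -0.  -0.6]
shift [126.5  -1.5  42.8] turn [-0.18 -0.12 -0.2 ]
expect 277 113
103 223 | 104 223 | 105 223 | 106 223 | 107 223 | 108 223 | 109 223 | 110 223 | 111 222 | 112 200 | 113 139 | 114 77 | 115 61 | 116 80 | 117 157 | 118 191 | 119 192 | 120 192 | 121 193 | 122 193 | 123 193 | 124 194 | 125 193 | 126 193 | 127 194 | 128 193 | 129 194 | 130 193 | 131 193 | 132 193 | 
cam b -32.07294552312599 [(105, -17.9), (108, -20.0), (111, -22.2), (114, -24.4), (117, -26.6), (120, -28.8), (123, -31.0), (126, -33.2), (129, -35.4)]
```

The mark's centre is now about 1.8 mm outside the edge: rows 115.0 against 112.6 at 0.74 mm per row. The last four strokes moved it 5.1 mm, so one full stroke plus a short one should finish it.

Call:
{"method": "apply_moves", "body": {
  "plan": [
    [[40,0,0],[0,0,0]],
    [[80,-2,0],[0,0,0]],
    [[120,-2,20],[0,0,0]],
    [[125,-2,45],[0,0,0]],
    [[125,-2,50],[0,0,0]],
    [[125,-2,52],[0,0,0]],
    [[125,-2,52],[0,0,0]]
  ]
}}

```text
clock: 8.68
tool_pos: [632.7, 74.4, 176.6]
eef_rot: [-2.116, -2.321, 0.002]
contact_force: [0.4, -1.1, 1.1]
finger_gap: 0.5
finger_force: 0.0
```

Call:
{"method": "apply_moves", "body": {
  "plan": [
    [[0,0,4],[0,0,0]],
    [[0,-2,8],[0,0,0]],
    [[0,-6,8],[0,0,0]],
    [[0,-10,8],[0,0,0]],
    [[0,-14,8],[0,0,0]],
    [[0,-18,8],[0,0,0]],
    [[0,-22,8],[0,0,0]],
    [[0,-26,8],[0,0,0]]
  ]
}}

```text
clock: 9.35
tool_pos: [607.1, 71.1, 170.0]
eef_rot: [2.118, 2.32, 0.001]
contact_force: [0.6, 0.5, -0.7]
finger_gap: 0.5
finger_force: 0.0
```

Call:
{"method": "apply_moves", "body": {
  "plan": [
    [[0,0,-30],[0,0,0]],
    [[-40,22,-60],[0,0,0]],
    [[-80,28,-60],[0,0,0]],
    [[-120,28,-60],[0,0,0]],
    [[-125,28,-60],[0,0,0]],
    [[-125,28,-60],[0,0,0]],
    [[-125,28,-60],[0,0,0]]
  ]
}}

```text
clock: 9.93
tool_pos: [645.8, -50.0, 227.7]
eef_rot: [-2.116, -2.317, 0.001]
contact_force: [-0.1, 0.9, -0.3]
finger_gap: 0.5
finger_force: 0.0
```

```bash
python3 -c "
from h import *
gap('w4.png')"
```

```text
t 9.9333 tcp [645.8 -50.  227.7] F [-0.1  0.9 -0.3]
shift [126.5  -1.6  43. ] turn [-0.17 -0.13 -0.21]
expect 277 113
103 223 | 104 223 | 105 223 | 106 223 | 107 223 | 108 223 | 109 223 | 110 223 | 111 222 | 112 198 | 113 134 | 114 77 | 115 122 | 116 168 | 117 186 | 118 190 | 119 190 | 120 190 | 121 191 | 122 191 | 123 192 | 124 193 | 125 193 | 126 193 | 127 193 | 128 193 | 129 193 | 130 193 | 131 193 | 132 193 | 
cam b -32.12228835005452 [(105, -17.9), (108, -20.0), (111, -22.2), (114, -24.4), (117, -26.6), (120, -28.8), (123, -31.0), (126, -33.2), (129, -35.4)]
```

About 0.5–0.6 mm remains. One short stroke will centre it.

Call:
{"method": "apply_moves", "body": {
  "plan": [
    [[40,0,0],[0,0,0]],
    [[80,-4,0],[0,0,0]],
    [[120,-8,20],[0,0,0]],
    [[125,-8,45],[0,0,0]],
    [[125,-8,52],[0,0,0]],
    [[125,-8,52],[0,0,0]]
  ]
}}

```text
clock: 10.48
tool_pos: [624.9, 76.0, 173.9]
eef_rot: [-2.109, -2.321, 0.006]
contact_force: [-0.4, 0.4, -0.3]
finger_gap: 0.3
finger_force: 0.0
```

Call:
{"method": "apply_moves", "body": {
  "plan": [
    [[0,0,4],[0,0,0]],
    [[0,0,8],[0,0,0]],
    [[0,-3,8],[0,0,0]],
    [[0,-6,8],[0,0,0]],
    [[0,-9,8],[0,0,0]],
    [[0,-9,8],[0,0,0]],
    [[0,-9,-10],[0,0,0]],
    [[0,-9,-20],[0,0,0]]
  ]
}}

```text
clock: 11.15
tool_pos: [618.3, 71.5, 198.3]
eef_rot: [2.119, 2.319, -0.0]
contact_force: [-0.3, -0.6, 0.8]
finger_gap: 0.5
finger_force: 0.0
```

Call:
{"method": "apply_moves", "body": {
  "plan": [
    [[0,0,-30],[0,0,0]],
    [[-40,17,-32],[0,0,0]],
    [[-80,17,-32],[0,0,0]],
    [[-120,17,-32],[0,0,0]],
    [[-125,17,-32],[0,0,0]],
    [[-125,17,-32],[0,0,0]],
    [[-125,17,-32],[0,0,0]]
  ]
}}

```text
clock: 11.73
tool_pos: [646.6, -50.7, 229.0]
eef_rot: [-2.118, -2.319, -0.0]
contact_force: [-0.8, 0.1, 0.9]
finger_gap: 0.7
finger_force: 0.0
```

```bash
python3 -c "
from h import *
gap('w5.png')
a=cv2.imread('pics/w5.png')[30:180,180:380]
cv2.imwrite('pics/w5c.png',cv2.resize(a,None,fx=4,fy=4,interpolation=cv2.INTER_CUBIC))"
```

```text
t 11.7333 tcp [646.6 -50.7 229. ] F [-0.8  0.1  0.9]
shift [127.3  -2.4  44.1] turn [-0.02 -0.05 -0.23]
expect 276 112
102 223 | 103 223 | 104 223 | 105 223 | 106 223 | 107 223 | 108 223 | 109 223 | 110 220 | 111 190 | 112 127 | 113 108 | 114 163 | 115 188 | 116 189 | 117 189 | 118 189 | 119 189 | 120 190 | 121 190 | 122 191 | 123 191 | 124 191 | 125 192 | 126 192 | 127 193 | 128 193 | 129 193 | 130 193 | 131 193 | 
cam b -32.622223917869306 [(104, -18.0), (107, -20.1), (110, -22.3), (113, -24.5), (116, -26.7), (119, -28.9), (122, -31.1), (125, -33.3), (128, -35.6)]
```

View pics/w5c.png

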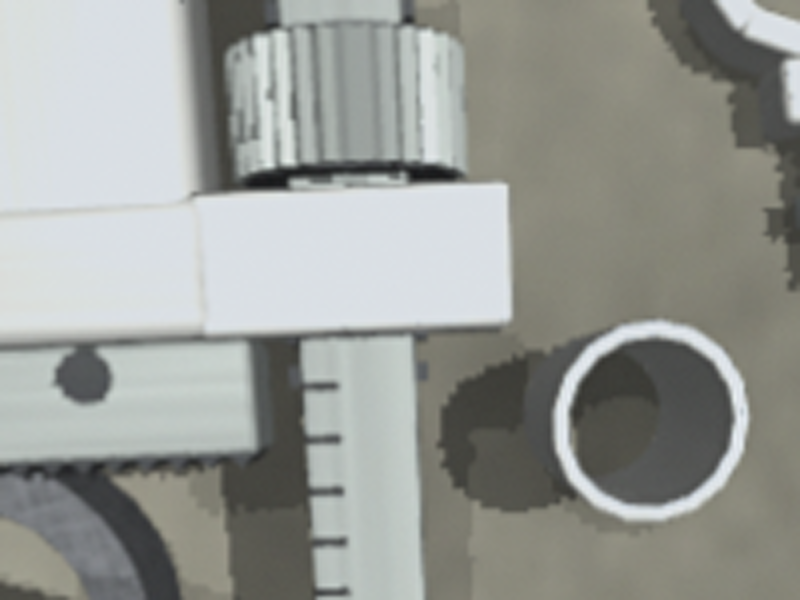

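The crop shows the short lines at y = 386, 439, 491 and 542. Extrapolating one spacing puts the tube mark at about y = 332, which is right at the collar's edge (about 332). The hand is clear, so I'm handing in.

```bash
python3 -c "
from bench import r
print(r.close_job())"
```

```text
the job is handed in; nothing more can be done
None
```

I rolled the nut until the tube mark sat level with the collar's edge (within about 0.5 mm in the last wrist picture), moved the hand clear, and handed the job in at about 12 s; no verdict was returned.

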